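# Clear the tin off the storage box, open it and put the glass jar away

### The job

The green-capped glass jar belongs in the white storage box, but a red tin is standing on the box's lid: first move the tin onto the metal tray with the other tins, then swing the lid up and back as far as it goes (it stays where it is left) and stand the jar upright on the floor of the box, leaving the lid open. The jar is thin glass, so grip it lightly (at most about 45 N at each finger), and set tin and jar down upright without dropping or tipping them. Leave everything else where it stands.

Things in the scene. Friction and masses are not known exactly. Their poses are not given: they have to be found in the camera images.
- bin: white open-topped plastic storage box fixed to the table, 180 (x) x 260 (y) x 105 (z) mm, walls and floor 5 mm thick, closed by a blue hinged lid; origin at the centre of its underside; its x axis points from the front (tab side) to the hinge side, z up. Inner floor at z = 5 mm
- lid (a joint): angle of the lid's hinge: 0 = closed, 1.57 = upright, 1.75 = leaning back at its stop; a stiff hinge that stays where it is left and gives way to about 1.5 N at the tab. The lid is an 8 mm blue plate covering the box, 120 g, its top at z = 113.5 mm when closed
- lid_tab (a point): centre of the purple grip tab jutting out level from the middle of the lid's front edge: 40 mm wide (along the hinge), 12 mm thick, out to 55 mm from the box's front face; this point is 32 mm out from the face, 212 mm from the hinge line. Turns with the lid: closed, x points to the hinge, y along it, z up. Pinched from above across its width, it turns between the fingers
- lid_hinge (a point): middle of the lid's hinge line, on the box's far top edge (105.5 mm high); the hinge runs along the box's y axis
- tin: food tin with red label standing on the lid, 63 mm diameter, 95 mm high, 0.3 to 0.5 kg; origin at the centre of its underside, z up its axis
- tray: shallow aluminium tray fixed to the table, 280 (x) x 180 (y) mm, rim 15 mm high, inner floor 4 mm high; origin at the centre of its underside; two black tins stand in its -x half
- tray_free (a point): a free place on the tray's inner floor, middle of its empty half, 60 mm from the tray's centre; a tin may stand anywhere free on the tray
- jar: thin glass jar with green screw cap standing on the table, 52 mm diameter (cap 46 mm, the top 17 mm), 85 mm high, about 0.18 kg; origin at the centre of its underside, z up its axis
- spice: bystander: amber spice jar with red cap beside the glass jar, 42 mm diameter, 100 mm high; origin at the centre of its underside
- tin_b: bystander: black tin in the tray, 63 mm diameter, 95 mm high; origin at the centre of its underside
- tin_c: bystander: black tin in the tray, as tin_b
- oil_a: bystander: yellow oil bottle at the back, 68 mm diameter, 235 mm high; origin at the centre of its underside
- oil_b: bystander: yellow oil bottle at the back, as oil_a
- pickles: bystander: large green glass jar at the back, 84 mm diameter, 130 mm high; origin at the centre of its underside
Mind the look-alikes: they are no part of the job. What is shaped like the jar but yellow is not meant.

How it is judged:
By the outcome, as a careful person would: the job done as asked, in the order asked, and still so for the second after the job is handed in, with the robot touching nothing.
It also fails if it takes over 72 s, if anything falls off the work surface, if the arm or the gripper's body presses on something with over 40 N, if the wrist force passes 120 N, or if a joint passes its speed limit or range.

### The arm

A 6-joint arm with a two-finger parallel gripper is mounted at the origin on the work surface. World frame = base frame: x ahead of the robot, y to its left, z up, the work surface at z = 0. Lengths are in mm, angles in rad, forces in N, time in s.
With the tool pointing down it reaches from about 425 to 950 mm from the base axis. Payload 3.5 kg.
Tool frame: the origin (TCP) lies between the finger pads; the fingertips stand robot.nose_length ahead of it and the grasp point (between the pads) lies 5 mm behind it (robot.nose_length is the distance from the TCP to the fingertips, in mm); y points along the fingers, z is the direction in which the jaws open and shut, and the axes are right-handed (so a half turn about y gives the same grasp; the last joint's range is limited). The gripper opens to 85 mm and grips with 20 to 120 N. Pads are 22 mm wide; open, the fingers measure 114 mm over their backs; the gripper's body (76 mm by 85 mm) begins 54 mm behind the grasp point. The pads swing forward as they close: fully open they stand 13 mm farther back than shut.
Start: joints at [0.998, 0.286, 1.577, -0, 1.279, -0.15], TCP at [276.926, 615.563, 245.325] pointing down, gripper open.
Joint ranges: [-2.77, 2.77], [-0.9, 2.22], [0.21, 2.48], [-1.53, 4.67], [0.24, 2.81], [-2.84, 2.84]. Speed limits (rad/s): [2.79, 2.79, 3.14, 3.14, 3.14, 3.14].

### API

Orientations are given as a unit quaternion [x, y, z, w].
In Python, from rig import robot, viewer gives the robot as it stands.
- The arm moves only by the tool move_arm, never from a script. Its argument "steps" is one flat list of numbers, 7 for each row, row after row: the closure, from 0 (fully open) to 1 (shut), then the shift along the world's x, y, z in m, then the turn, a rotation vector about the world's x, y, z in degrees. A call has 1 to 12 rows; each row shifts and turns the commanded pose from where the row before left it; what a row does not reach is not made up. A row lasts 1/10 s, in which the tool goes at most 50 mm and 8.59 degrees, less where a joint would pass 70% of its speed; a pose out of reach is approached as far as the arm can. A call is refused whole if a number of a shift passes 0.05 or a number of a turn 8.59, either way. A call with a gripper value outside its range is refused whole. The fingers move at their own pace and stop on an object; the grip force is fixed at half the most. Time passes only in rows, so rows that do not move let the fingers close. It gives the time, the measured TCP pose, the force and the opening at its end, in the units of the state.
- robot.sense(): the state, without advancing time (a new reading comes with each control period).
- viewer.capture(name): name is "scene" or "top" or "wrist"; returns a dict with "img" (480x640x3 uint8, red, green, blue), "mtx" (3x3 intrinsics, pixels), "R" (3x3) and "t" (3): a world point X has camera coordinates R X + t. Camera axes: x right, y down, z forward; pixel columns grow to the right and rows downward; lengths in mm; the calibration is good to about 2 mm. The wrist camera is an equidistant fisheye: a pixel r from the principal point sees the ray r / f radians off the axis. A picture is of the moment at which its call begins. There is no depth.
- robot.finish_job(): hands the job in, once; it reports no verdict.
Trained networks look in a picture, given as the dict that the camera call returned (one of the last four; its "shot" number tells which), for a name from the list of things; names that differ only in an ending like _2 or _b are one class to them, and where a whole thing is asked for, a point or a joint stands for the part that bears it (a point fixed in the world has none). Each returns a list of dicts, best first, with "confidence" (0 to 1); they miss things now and then, are a little off and sometimes report something else, mostly with a low value. They report only what shows in the picture. A call takes as long as a camera call. They do not tell look-alikes from the thing itself.
- viewer.find_in(label, picture): "bbox" ([centre column, centre row, width, height] in pixels, round what is visible of it).
- viewer.mark_of(label, picture): "position" ([column, row] in pixels: a listed point, or the origin of a listed thing).
The state is a dict: "time_s": time; "q": joint angles; "dq": joint speeds; "effort": joint torques, N m; "eef_pos": TCP position; "tcp_rot": TCP orientation; "contact_force": force on the tool from outside, world axes, zero at the start; "torque": the same for the moment, N m; "width": finger opening in mm.
Only numpy, scipy, OpenCV 4.12 (cv2) and the standard library are available. Lean on these libraries where they do the work, as an engineer would, in place of code of your own. Each camera call takes 0.05 s, during which the arm holds its last target.

## Working session

There is one attempt and no reset: what is moved stays moved. The work goes in short steps, Python scripts to look and compute and a tool call to move; the robot and the scene stay as the last step left them, time stands still between calls to the robot, and variables do not carry over. Pictures are saved under pics/ and viewed, and the job is handed in when it is done.

Besides the shell and the picture viewer there is one more tool, called after ">>>" as name(argument=value, ...) on one line, values as JSON. move_arm: Moves the arm, as the interface text tells. Its arguments: {"type":"object","properties":{"steps":{"type":"array","items":{"type":"number"}}},"required":["steps"]}

```bash
mkdir -p pics; ls
python3 - <<'E'
from rig import robot, viewer
import cv2
print(robot.nose_length)
s=robot.sense();print({k:(v if isinstance(v,float) else [round(float(x),3) for x in v]) for k,v in s.items()})
for n in ["scene","top"]:
    p=viewer.capture(n); cv2.imwrite(f"pics/{n}0.png",p["img"][:,:,::-1])
    print(n,p["mtx"].tolist(),p["R"].tolist(),p["t"].tolist())
    for l in ["bin","lid_tab","lid_hinge","tin","tray","tray_free","jar","spice","oil_a","pickles"]:
        print(l,[( [round(x) for x in d["position"]],round(d["confidence"],2)) for d in viewer.mark_of(l,p)[:5]])
E
```

```text
pics
14.0
{'time_s': 0.0, 'q': [0.998, 0.287, 1.578, 0.0, 1.279, -0.15], 'dq': [0.001, 0.0, 0.001, -0.0, -0.001, 0.002], 'effort': [-0.0, -40.599, -29.262, -0.0, 0.006, 0.0], 'eef_pos': [276.577, 615.032, 243.903], 'tcp_rot': [0.692, -0.149, 0.148, -0.691], 'contact_force': [-0.155, -0.195, 0.764], 'torque': [0.027, 0.051, 0.021], 'width': 85.35492503652387}
scene [[520.3773904815553, 0.0, 311.0644543429059], [0.0, 520.3773904815553, 236.6202037447521], [0.0, 0.0, 1.0]] [[-0.4841711089295554, 0.8748585318468219, 0.01417344463241742], [0.7114150708524697, 0.40304395665023546, -0.5757118775669815], [-0.5093789691790391, -0.2686598560681271, -0.8175297838583945]] [256.68865954539615, -366.28624830871405, 1554.1823369601998]
bin [([303, 258], 0.69)]
lid_tab [([326, 190], 0.94)]
lid_hinge [([290, 258], 0.65)]
tin [([193, 161], 0.87), ([222, 174], 0.8), ([298, 239], 0.71)]
tray [([191, 187], 0.83)]
tray_free [([176, 200], 0.96)]
jar [([446, 302], 0.88), ([474, 334], 0.78), ([463, 276], 0.61)]
spice [([431, 350], 0.68)]
oil_a [([198, 284], 0.85), ([252, 316], 0.73), ([286, 258], 0.26)]
pick
[... 156 characters left out ...]
.0]] [[-0.02934320879372073, -0.9994873701083961, 0.012805197830979465], [-0.9812125169629171, 0.026358093124842014, -0.19112102836192324], [0.19068553341295977, -0.018172724634037993, -0.9814829491266726]] [22.562438749502345, 588.0368420217205, 1212.7776919861853]
bin [([326, 257], 0.95)]
lid_tab [([332, 302], 0.94)]
lid_hinge [([325, 215], 0.76), ([195, 279], 0.69)]
tin [([449, 303], 0.64), ([484, 298], 0.64), ([320, 235], 0.57)]
tray [([466, 268], 0.59)]
tray_free [([475, 248], 0.97)]
jar [([193, 278], 0.98), ([185, 313], 0.68), ([157, 261], 0.62), ([475, 244], 0.24)]
spice [([188, 230], 0.61), ([320, 237], 0.53)]
oil_a [([333, 182], 0.6), ([391, 188], 0.58)]
pickles [([281, 188], 0.86)]
```

View pics/scene0.png

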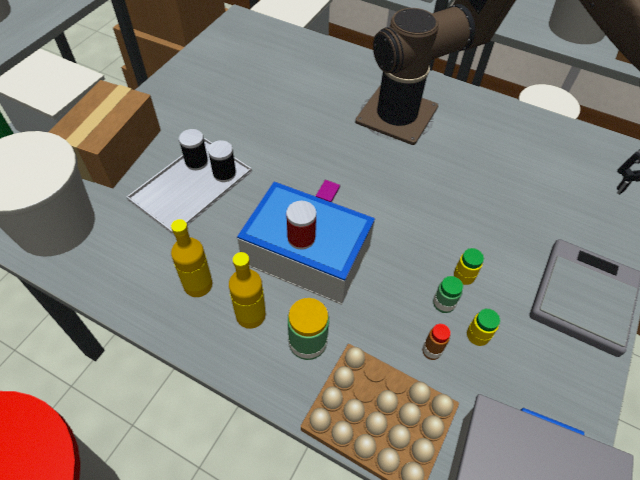

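View pics/top0.png

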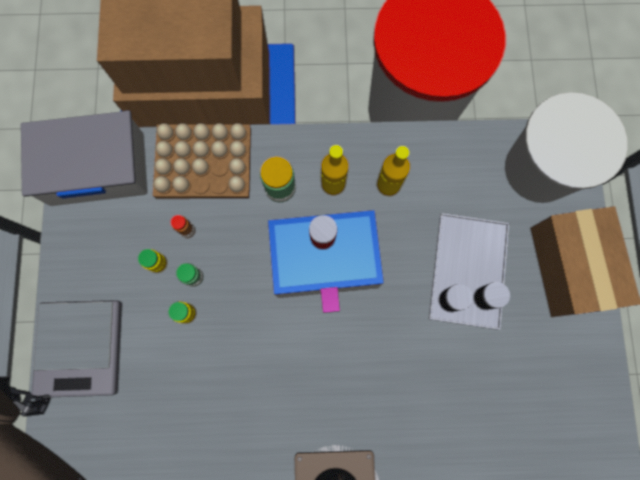

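The jar lookalikes are: a clear jar with a green cap at scene (449,294) / top (188,272), and yellow-bodied jars at scene (469,266) and (485,327) / top (181,312) and (151,260). The spice jar with a red cap is at scene (437,341). By the description, the target is the clear one. The red tin is on the lid at scene (301,224), and the black tins are on the tray. I'll check this in a crop and measure.

```bash
cat > h.py <<'E'
import numpy as np, cv2
from rig import robot, viewer
from scipy.optimize import least_squares
def proj(p,X):
    c=np.asarray(X,float)@np.array(p["R"]).T+np.array(p["t"]); m=p["mtx"]
    return np.c_[m[0][0]*c[:,0]/c[:,2]+m[0][2], m[1][1]*c[:,1]/c[:,2]+m[1][2]]
def onplane(p,uv,z):
    R=np.array(p["R"]);t=np.array(p["t"]);C=-R.T@t
    d=R.T@np.linalg.inv(np.array(p["mtx"]))@np.array([uv[0],uv[1],1.]); return C+d*(z-C[2])/d[2]
def cyl(x,y,z,r,h):
    a=np.linspace(0,2*np.pi,48,endpoint=False)
    return np.vstack([np.c_[x+r*np.cos(a),y+r*np.sin(a),0*a+zz] for zz in (z,z+h)])
def bbox(P):
    a=P.min(0);b=P.max(0); return np.r_[(a+b)/2,b-a]
def fitcyl(obs,z,r,h,x0):
    f=lambda v: np.concatenate([bbox(proj(p,cyl(v[0],v[1],z,r,h)))[:2]-b[:2] for p,b in obs])
    s=least_squares(f,x0); return s.x, s.fun
E
python3 - <<'E'
from h import *
ps=viewer.capture("scene");pt=viewer.capture("top")
for l in ["bin","lid","tin","jar","spice","tray","lid_tab"]:
    for p,n in((ps,"s"),(pt,"t")):
        print(l,n,[(np.round(d["bbox"],1).tolist(),round(d["confidence"],2)) for d in viewer.find_in(l,p)[:5]])
for l,z in [("bin",0),("lid_tab",108),("lid_hinge",105.5),("tin",113.5),("tin",4),("tray",0),("tray_free",4),("jar",0),("spice",0),("pickles",0),("oil_a",0)]:
    for p,n in((ps,"s"),(pt,"t")):
        print(l,z,n,[np.round(onplane(p,d["position"],z)[:2]).tolist()+[round(d["confidence"],2)] for d in viewer.mark_of(l,p)[:4]])
cv2.imwrite("pics/jars.png",cv2.resize(ps["img"][230:380,390:540,::-1],None,fx=4,fy=4,interpolation=cv2.INTER_CUBIC))
cv2.imwrite("pics/lid.png",cv2.resize(pt["img"][200:320,250:400,::-1],None,fx=5,fy=5,interpolation=cv2.INTER_CUBIC))
E
```

```text
bin s [([306.2, 244.9, 139.5, 119.4], 0.82)]
bin t [([326.1, 261.5, 113.7, 102.3], 0.74)]
lid s [([306.8, 227.7, 137.0, 102.2], 0.6)]
lid t [([326.0, 261.7, 117.4, 101.4], 0.67)]
tin s [([193.1, 150.5, 30.1, 42.8], 0.96), ([299.5, 223.3, 30.8, 51.8], 0.86), ([221.1, 163.5, 28.7, 37.6], 0.67), ([308.1, 229.9, 136.1, 98.2], 0.4)]
tin t [([456.1, 299.3, 34.6, 25.4], 0.83), ([322.0, 234.0, 29.4, 38.0], 0.76), ([492.7, 296.1, 38.2, 26.5], 0.74)]
jar s [([483.4, 327.4, 32.7, 35.7], 0.79), ([470.0, 266.3, 29.6, 36.0], 0.71), ([450.4, 294.3, 34.8, 37.8], 0.58)]
jar t [([181.2, 313.2, 28.2, 24.1], 0.94), ([322.9, 234.1, 26.3, 36.2], 0.62), ([152.4, 260.9, 31.9, 24.5], 0.56)]
spice s [([437.5, 342.9, 24.8, 40.2], 0.62)]
spice t [([184.4, 226.2, 27.9, 19.5], 0.71), ([277.2, 181.6, 32.3, 45.1], 0.43)]
tray s [([192.6, 185.7, 126.5, 92.7], 0.8), ([308.0, 229.9, 137.0, 101.0], 0.57)]
tray t [([466.9, 271.9, 81.9, 117.3], 0.92)]
lid_tab s [([307.4, 230.6, 138.5, 96.1], 0.8)]
lid_tab t [([326.5, 262.5, 118.7, 104.4], 0.87), ([335.6, 172.6, 26.6, 54.9], 0.31)]
bin 0 s [[569.0, 2.0, 0.76]]
bin 0 t [[5
[... 339 characters left out ...]
454.0, -397.0, 0.9], [460.0, -309.0, 0.64], [527.0, -25.0, 0.63]]
tin 4 t [[622.0, 20.0, 0.97], [443.0, -314.0, 0.85], [445.0, -394.0, 0.8]]
tray 0 s [[533.0, -364.0, 0.61]]
tray 0 t [[530.0, -365.0, 0.73]]
tray_free 4 s [[585.0, -364.0, 0.67], [542.0, -357.0, 0.19]]
tray_free 4 t [[590.0, -376.0, 0.86]]
jar 0 s [[572.0, 438.0, 0.88], [440.0, 367.0, 0.69]]
jar 0 t [[525.0, 340.0, 0.92], [437.0, 369.0, 0.88], [568.0, 443.0, 0.56]]
spice 0 s [[657.0, 367.0, 0.95], [603.0, -24.0, 0.23]]
spice 0 t [[660.0, 363.0, 0.88], [568.0, 8.0, 0.72]]
pickles 0 s [[772.0, 120.0, 0.61]]
pickles 0 t [[761.0, 120.0, 0.73]]
oil_a 0 s [[774.0, -17.0, 0.76]]
oil_a 0 t [[767.0, -162.0, 0.85], [772.0, -32.0, 0.73]]
```

View pics/jars.png

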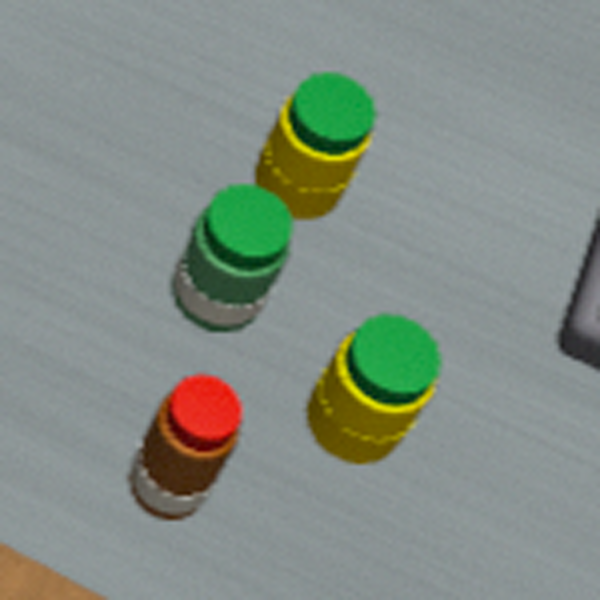

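View pics/lid.png

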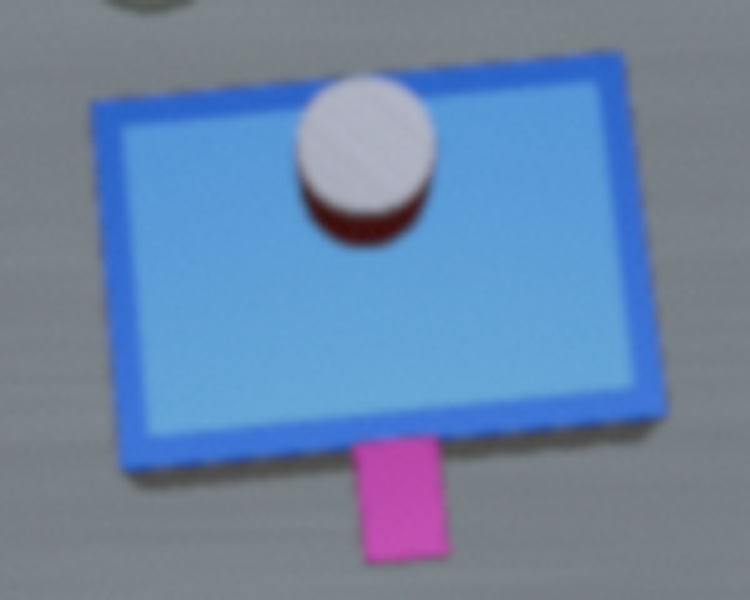

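The crop confirms the target: green-tinted clear glass at crop (230,260), while both others are opaque yellow. I'll refine the poses geometrically.

```bash
cat > m.py <<'E'
from h import *
def caps(p):
    hsv=cv2.cvtColor(p["img"],cv2.COLOR_RGB2HSV)
    g=cv2.inRange(hsv,(55,180,130),(75,255,255))
    n,l,s,c=cv2.connectedComponentsWithStats(g); return [(c[i],s[i,4]) for i in range(1,n) if s[i,4]>60]
def hsvmask(p,lo,hi):
    g=cv2.inRange(cv2.cvtColor(p["img"],cv2.COLOR_RGB2HSV),lo,hi); 
    n,l,s,c=cv2.connectedComponentsWithStats(g)
    return g,l,s,c
E
python3 - <<'E'
from m import *
for n in("scene","top"):
    p=viewer.capture(n)
    print(n,"caps",[(np.round(onplane(p,c,85)[:2]).tolist(),int(a)) for c,a in caps(p)])
    # lid blue quad
    g,l,s,c=hsvmask(p,(95,100,120),(125,255,255))
    roi=np.zeros_like(g); roi[150:320,220:400]=g[150:320,220:400]
    cs,_=cv2.findContours(roi,cv2.RETR_EXTERNAL,cv2.CHAIN_APPROX_NONE); k=max(cs,key=cv2.contourArea)
    q=cv2.approxPolyDP(cv2.convexHull(k),8,True)[:,0]
    W=np.array([onplane(p,u,113.5)[:2] for u in q]); print("lid",q.tolist(),np.round(W).tolist(),np.round(W.mean(0),1), np.round(np.linalg.norm(W-np.roll(W,1,0),axis=1)))
    # tab
    g,l,s,c=hsvmask(p,(140,120,80),(165,255,255)); i=1+np.argmax(s[1:,4])
    k=cv2.minAreaRect(np.argwhere(l==i)[:,::-1].astype(np.float32)); print("tab",[np.round(onplane(p,u,111.5)[:2]).tolist() for u in cv2.boxPoints(k)],np.round(onplane(p,c[i],111.5)[:2]))
    # tin top: whitish low sat in lid roi
    hsv=cv2.cvtColor(p["img"],cv2.COLOR_RGB2HSV); m=cv2.inRange(hsv,(0,0,140),(180,60,255)); 
    x0,y0,x1,y1=(275,190,330,235) if n=="scene" else (300,205,350,255)
    r=np.zeros_like(m); r[y0:y1,x0:x1]=m[y0:y1,x0:x1]; nn,l,s,c=cv2.connectedComponentsWithStats(r); i=1+np.argmax(s[1:,4]); print("tintop",s[i],np.round(onplane(p,c[i],208.5)[:2]))
E
```

```text
scene caps [([440.0, 363.0], 241), ([533.0, 347.0], 271), ([571.0, 440.0], 304)]
lid [[273, 182], [374, 218], [345, 278], [237, 236]] [[494.0, -126.0], [473.0, 130.0], [647.0, 144.0], [669.0, -113.0]] [570.8   9.2] [175. 257. 174. 258.]
tab [[480.0, -19.0], [416.0, -24.0], [422.0, 17.0], [485.0, 21.0]] [451.  -1.]
tintop [286 201  30  23 540] [605.  14.]
top caps [([567.0, 439.0], 190), ([531.0, 350.0], 136), ([441.0, 371.0], 71)]
lid [[374, 211], [382, 283], [274, 293], [269, 220]] [[662.0, -114.0], [486.0, -124.0], [469.0, 131.0], [646.0, 141.0]] [565.8   8.4] [255. 176. 255. 177.]
tab [[478.0, 21.0], [479.0, -18.0], [424.0, -19.0], [423.0, 19.0]] [451.   0.]
tintop [310 214  27  28 569] [600.  13.]
```

Run:
```python
from h import *
from scipy.spatial.transform import Rotation as Ro
s=robot.sense(); print(s["time_s"]); M=Ro.from_quat(s["tcp_rot"]).as_matrix(); print(M.round(3)); print("jaw yaw",np.degrees(np.arctan2(M[1,2],M[0,2])))
```

```text
3.1
[[ 0.912 -0.     0.41 ]
 [-0.41  -0.     0.912]
 [-0.    -1.    -0.   ]]
jaw yaw 65.77486632822524
```

>>> move_arm(steps=[0,0.023,-0.042,0.004,0,0,2.4,0,0.023,-0.042,0.004,0,0,2.4,0,0.023,-0.042,0.004,0,0,2.4,0,0.023,-0.042,0.004,0,0,2.4,0,0.023,-0.042,0.004,0,0,2.4,0,0.023,-0.042,0.004,0,0,2.4,0,0.023,-0.042,0.004,0,0,2.4,0,0.023,-0.042,0.004,0,0,2.4,0,0.023,-0.042,0.004,0,0,2.4,0,0.023,-0.042,0.004,0,0,2.4,0,0.023,-0.042,0.004,0,0,2.4,0,0.023,-0.042,0.004,0,0,2.4])

```text
time_s: 4.3
eef_pos: [553.6, 109.7, 293.8]
tcp_rot: [-0.706, -0.029, 0.028, 0.707]
contact_force: [-0.0, 1.1, 0.1]
width: 85.2
```

>>> move_arm(steps=[0,0.024,-0.044,0,0,0,0,0,0.024,-0.044,0,0,0,0,0,0,0,0,0,0,0,0,0,0,0,0,0,0])

```text
time_s: 4.7
eef_pos: [600.9, 22.8, 293.0]
tcp_rot: [-0.706, -0.027, 0.028, 0.707]
contact_force: [-0.0, 0.1, -1.3]
width: 85.3
```

Run:
```python
from m import *
s=robot.sense(); print(s["eef_pos"],s["time_s"])
p=viewer.capture("wrist"); cv2.imwrite("pics/w1.png",p["img"][:,:,::-1]); print(p["mtx"].tolist() if hasattr(p["mtx"],"tolist") else p["mtx"],np.round(p["R"],3).tolist(),np.round(p["t"],1)); R=np.array(p["R"]);print("cam pos",-R.T@np.array(p["t"]))
```

```text
[600.94656996  22.79320574 292.98515633] 4.7
[[371.64829954431775, 0.0, 322.4583059139419], [0.0, 371.64829954431775, 239.76108997166563], [0.0, 0.0, 1.0]] [[-0.078, 0.997, 0.001], [0.96, 0.075, 0.271], [0.27, 0.022, -0.962]] [  24.4 -626.7  260.3]
cam pos [532.86608549  16.94117169 420.6179636 ]
```

View pics/w1.png

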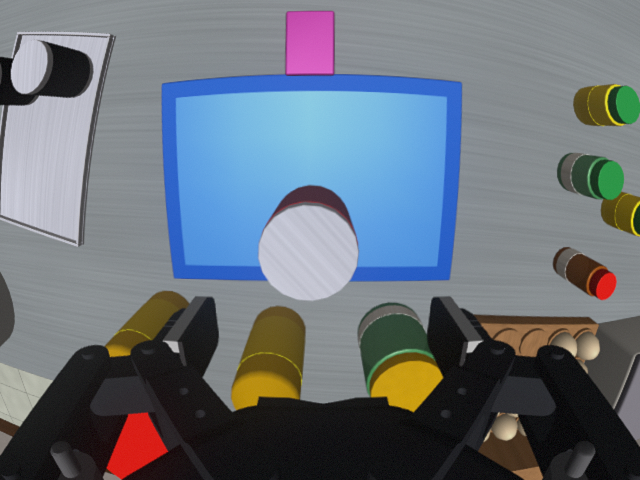

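```bash
cat >> h.py <<'E'
def wplane(p,uv,z):
    m=np.array(p["mtx"]);d=np.array([uv[0]-m[0,2],uv[1]-m[1,2]]);r=np.linalg.norm(d);th=r/m[0,0]
    v=np.r_[d/r*np.sin(th),np.cos(th)] if r>0 else np.array([0,0,1.])
    R=np.array(p["R"]);C=-R.T@np.array(p["t"]);w=R.T@v; return C+w*(z-C[2])/w[2]
E
python3 - <<'E'
from m import *
p=viewer.capture("wrist")
def blob(lo,hi,roi,z):
    m=cv2.inRange(cv2.cvtColor(p["img"],cv2.COLOR_RGB2HSV),lo,hi);r=np.zeros_like(m);x0,y0,x1,y1=roi;r[y0:y1,x0:x1]=m[y0:y1,x0:x1]
    n,l,s,c=cv2.connectedComponentsWithStats(r);i=1+np.argmax(s[1:,4]);
    pts=np.argwhere(l==i)[:,::-1]; W=np.array([wplane(p,u,z)[:2] for u in pts]);return s[i],W
s,W=blob((0,0,120),(180,50,255),(240,180,375,310),208.5); print("tin",s,W.mean(0),W.min(0),W.max(0))
s,W=blob((140,120,80),(165,255,255),(250,0,370,90),111.5); print("tab",s,W.mean(0),cv2.minAreaRect(W.astype(np.float32)))
s,W=blob((50,150,80),(80,255,255),(560,140,640,205),85); print("jar",s,W.mean(0))
for l,z in(("lid_tab",109.5),("lid_hinge",105.5),("tin",113.5),("jar",0),("tray_free",4)):
    print(l,[(np.round(wplane(p,d["position"],z)[:2]),round(d["confidence"],2)) for d in viewer.mark_of(l,p)])
for u in((162,84),(461,83),(449,280),(174,278)): print("lidcorner",wplane(p,u,113.5).round())
E
```

```text
tin [  240   205   135   105 10151] [608.8522975  14.3430472] [572.05142518 -26.4205565 ] [642.64006403  59.09053667]
tab [ 284   11   49   65 3090] [4.53071553e+02 3.53457710e-01] ((452.5245666503906, -0.05460548400878906), (57.07086944580078, 39.32522964477539), 4.439818382263184)
jar [597 162  26  38 779] [531.42852192 344.69369198]
lid_tab [(array([448.,   2.]), 0.76)]
lid_hinge [(array([ 532., -264.]), 0.67)]
tin [(array([ 478., -226.]), 0.86), (array([608.,  15.]), 0.71), (array([ 475., -283.]), 0.67), (array([701.,  95.]), 0.29)]
jar [(array([532., 351.]), 0.86), (array([440., 359.]), 0.77), (array([569., 443.]), 0.59)]
tray_free [(array([ 589., -378.]), 0.68)]
lidcorner [ 491. -124.  114.]
lidcorner [471. 131. 114.]
lidcorner [648. 145. 114.]
lidcorner [ 667. -111.  114.]
```

Run:
```python
from h import *
p=viewer.capture("wrist")
for u in((308.5,252),(259,252),(358,252),(308.5,204),(308.5,300)): print(wplane(p,u,208.5).round(1))
```

```text
[600.5  16.2 208.5]
[603.1 -13.8 208.5]
[598.1  45.9 208.5]
[571.4  14.1 208.5]
[632.2  18.4 208.5]
```

>>> move_arm(steps=[0,0,-0.008,-0.01,0,0,0,0,0,0,-0.02,0,0,0,0,0,0,-0.03,0,0,0,0,0,0,-0.03,0,0,0,0,0,0,-0.02,0,0,0,0,0,0,-0.018,0,0,0,0,0,0,0,0,0,0,0,0,0,0,0,0,0])

```text
time_s: 5.9
eef_pos: [600.6, 15.6, 164.9]
tcp_rot: [-0.707, -0.028, 0.029, 0.707]
contact_force: [0.4, -0.3, 0.6]
width: 85.2
```

Close in stages to learn how closure maps to opening.

>>> move_arm(steps=[0.15,0,0,0,0,0,0,0.15,0,0,0,0,0,0,0.15,0,0,0,0,0,0,0.15,0,0,0,0,0,0])

```text
time_s: 6.3
eef_pos: [601.1, 15.8, 166.1]
tcp_rot: [0.707, 0.029, -0.028, -0.706]
contact_force: [-0.2, 0.4, -0.5]
width: 72.5
```

>>> move_arm(steps=[0.22,0,0,0,0,0,0,0.22,0,0,0,0,0,0,0.22,0,0,0,0,0,0])

```text
time_s: 6.6
eef_pos: [601.2, 15.4, 165.9]
tcp_rot: [0.707, 0.029, -0.028, -0.706]
contact_force: [-0.2, -1.1, 2.2]
width: 67.0
```

>>> move_arm(steps=[0.3,0,0,0,0,0,0,0.3,0,0,0,0,0,0,0.3,0,0,0,0,0,0])

```text
time_s: 6.9
eef_pos: [601.6, 15.0, 166.5]
tcp_rot: [0.707, 0.029, -0.027, -0.706]
contact_force: [0.1, -4.3, 5.7]
width: 61.2
```

>>> move_arm(steps=[0.4,0,0,0,0,0,0,0.4,0,0,0,0,0,0,0.4,0,0,0,0,0,0])

```text
time_s: 7.2
eef_pos: [601.6, 15.0, 166.5]
tcp_rot: [0.707, 0.029, -0.027, -0.706]
contact_force: [0.2, -4.8, 5.7]
width: 60.9
```

>>> move_arm(steps=[0.6,0,0,0,0,0,0,0.6,0,0,0,0,0,0,0.6,0,0,0.01,0,0,0,0.6,0,0,0.02,0,0,0,0.6,0,0,0.02,0,0,0,0.6,0,0,0.02,0,0,0,0.6,0,0,0.01,0,0,0,0.6,0,0,0,0,0,0])

```text
time_s: 8.0
eef_pos: [600.8, 16.3, 245.8]
tcp_rot: [-0.706, -0.029, 0.028, 0.707]
contact_force: [-0.0, 0.3, -4.6]
width: 61.1
```

>>> move_arm(steps=[0.6,0,-0.02,0,0,0,0,0.6,-0.001,-0.04,0,0,0,0,0.6,-0.001,-0.045,0,0,0,0,0.6,-0.002,-0.045,0,0,0,0,0.6,-0.002,-0.045,0,0,0,0,0.6,-0.002,-0.045,0,0,0,0,0.6,-0.002,-0.045,0,0,0,0,0.6,-0.002,-0.045,0,0,0,0,0.6,0,-0.035,0,0,0,0,0.6,0,-0.02,0,0,0,0,0.6,0,0,0,0,0,0,0.6,0,0,0,0,0,0])

```text
time_s: 9.2
eef_pos: [588.5, -368.1, 243.5]
tcp_rot: [-0.705, -0.027, 0.029, 0.708]
contact_force: [-0.9, 0.8, -4.4]
width: 60.9
```

Run:
```python
from h import *
p=viewer.capture("wrist"); cv2.imwrite("pics/w2.png",p["img"][:,:,::-1])
for l in("tray_free","tray"):
    print(l,[(np.round(wplane(p,d["position"],4)[:2]),round(d["confidence"],2)) for d in viewer.mark_of(l,p)])
```

```text
tray_free [(array([ 588., -378.]), 0.83)]
tray [(array([ 530., -367.]), 0.76), (array([ 658., -360.]), 0.39)]
```

View pics/w2.png

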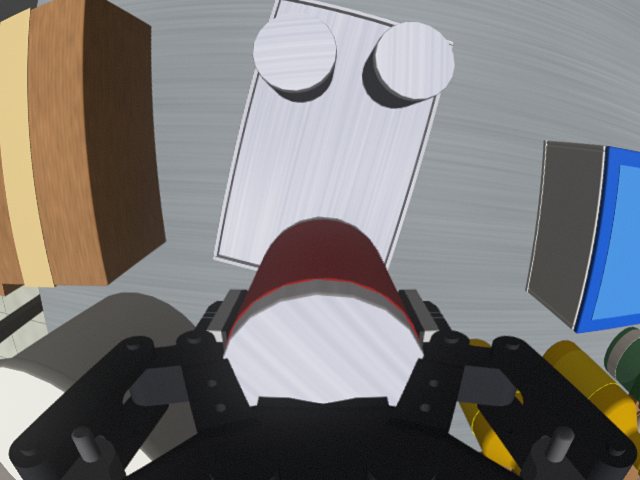

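>>> move_arm(steps=[0.6,0,-0.007,-0.02,0,0,0,0.6,0,0,-0.03,0,0,0,0.6,0,0,-0.03,0,0,0,0.6,0,0,-0.03,0,0,0,0.6,0,0,-0.03,0,0,0,0.6,0,0,-0.02,0,0,0,0.6,0,0,-0.015,0,0,0,0.6,0,0,-0.005,0,0,0,0.6,0,0,0,0,0,0])

```text
time_s: 10.25
eef_pos: [589.0, -375.6, 65.1]
tcp_rot: [-0.706, -0.028, 0.029, 0.707]
contact_force: [-0.6, -0.4, -4.7]
width: 61.1
```

>>> move_arm(steps=[0.6,0,0,-0.003,0,0,0,0.6,0,0,-0.002,0,0,0,0.6,0,0,-0.002,0,0,0,0.6,0,0,0,0,0,0])

```text
time_s: 10.65
eef_pos: [588.8, -376.3, 58.5]
tcp_rot: [0.707, 0.028, -0.028, -0.706]
contact_force: [-0.2, 0.4, -5.3]
width: 61.2
```

>>> move_arm(steps=[0.6,0,0,-0.001,0,0,0,0.6,0,0,-0.001,0,0,0,0.6,0,0,0,0,0,0])

```text
time_s: 10.95
eef_pos: [589.0, -376.5, 57.2]
tcp_rot: [0.707, 0.028, -0.028, -0.706]
contact_force: [-2.7, 0.7, -0.9]
width: 60.9
```

>>> move_arm(steps=[0.6,0,0,-0.0005,0,0,0,0.27,0,0,0,0,0,0,0.2,0,0,0,0,0,0,0.1,0,0,0,0,0,0,0,0,0,0,0,0,0,0,0,0,0,0,0,0,0,0,0,0,0,0])

```text
schema error: expected a multiple of 7 numbers
```

>>> move_arm(steps=[0,0,0,0.02,0,0,0,0,0,0,0.03,0,0,0,0,0,0,0.04,0,0,0,0,0,0,0.04,0,0,0,0,0,0,0.04,0,0,0,0,-0.01,0.04,0.02,0,0,0,0,-0.018,0.046,0,0,0,0,0,-0.018,0.046,0,0,0,0,0,-0.018,0.046,0,0,0,0,0,-0.018,0.046,0,0,0,0,0,-0.018,0.046,0,0,0,0])

```text
time_s: 12.05
eef_pos: [488.6, -104.9, 248.0]
tcp_rot: [0.707, 0.029, -0.027, -0.706]
contact_force: [1.2, 0.4, 2.1]
width: 85.4
```

Run:
```python
from h import *
p=viewer.capture("top"); cv2.imwrite("pics/t2.png",p["img"][:,:,::-1])
print([(np.round(onplane(p,d["position"],4)[:2]),round(d["confidence"],2)) for d in viewer.mark_of("tin",p)])
```

```text
[(array([ 584., -373.]), 0.79), (array([ 453., -403.]), 0.77), (array([ 450., -318.]), 0.65), (array([448., -13.]), 0.16)]
```

View pics/t2.png

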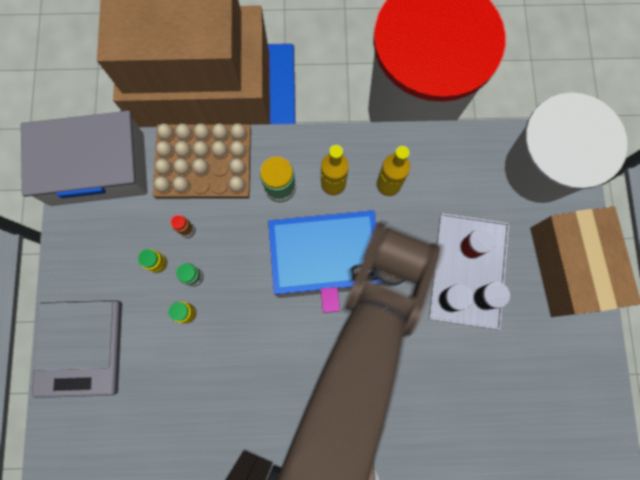

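The first call was refused for a miscounted list. The lift ran anyway and opened the fingers while rising. The tin stands upright on the tray at about (584,-373), top pixel (476,243). From now on I won't batch dependent moves.

>>> move_arm(steps=[0,-0.016,0.042,0,0,0,0,0,-0.016,0.042,-0.01,0,0,0,0,-0.008,0.02,-0.02,0,0,0,0,0,0,-0.02,0,0,0,0,0,0,0,0,0,0,0,0,0,0,0,0,0])

```text
time_s: 12.75
eef_pos: [449.7, -2.8, 197.5]
tcp_rot: [0.707, 0.029, -0.027, -0.706]
contact_force: [1.1, -0.3, 0.3]
width: 85.4
```

Run:
```python
from h import *
print(robot.sense()["eef_pos"])
p=viewer.capture("wrist"); cv2.imwrite("pics/w3.png",p["img"][:,:,::-1])
m=cv2.inRange(cv2.cvtColor(p["img"],cv2.COLOR_RGB2HSV),(140,120,80),(165,255,255));W=np.array([wplane(p,u,115.5)[:2] for u in np.argwhere(m>0)[:,::-1]])
print(W.mean(0),cv2.minAreaRect(W.astype(np.float32)))
print([(np.round(wplane(p,d["position"],109.5)[:2]),round(d["confidence"],2)) for d in viewer.mark_of("lid_tab",p)])
s=viewer.capture("scene"); cv2.imwrite("pics/s3.png",cv2.resize(s["img"][100:300,110:380,::-1],None,fx=2.8,fy=2.8))
```

```text
[449.68597036  -2.76015789 197.52168902]
[4.51875942e+02 3.53394258e-02] ((452.86846923828125, 0.4356861114501953), (56.82449722290039, 39.70103454589844), 3.3095829486846924)
[(array([449.,   1.]), 0.62)]
```

View pics/w3.png

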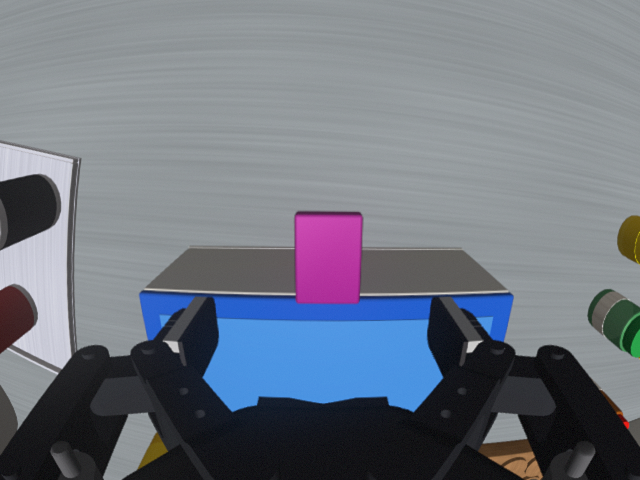

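View pics/s3.png

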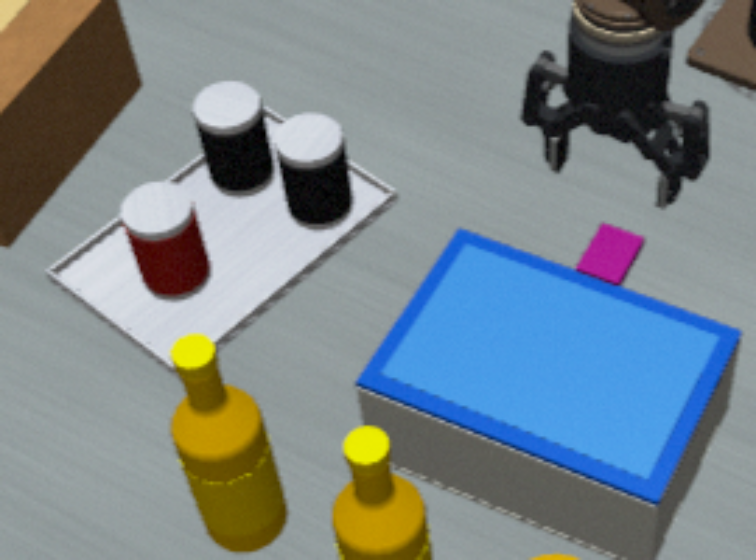

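The red tin stands upright on the tray (scene crop 165,240). Now for the tab.

>>> move_arm(steps=[0,-0.002,0.0025,-0.02,0,0,0,0,0,0,-0.03,0,0,0,0,0,0,-0.025,0,0,0,0,0,0,-0.016,0,0,0,0,0,0,0,0,0,0,0.4,0,0,0,0,0,0,0.4,0,0,0,0,0,0,0.45,0,0,0,0,0,0,0.45,0,0,0,0,0,0,0.5,0,0,0,0,0,0,0.5,0,0,0,0,0,0])

```text
time_s: 14.0
eef_pos: [446.9, 0.3, 105.6]
tcp_rot: [0.707, 0.028, -0.028, -0.706]
contact_force: [-1.2, 0.4, -0.2]
width: 42.3
```

>>> move_arm(steps=[0.55,0,0,0,0,0,0,0.6,0,0,0,0,0,0,0.6,0,0,0,0,0,0,0.6,0,0,0,0,0,0])

```text
time_s: 14.4
eef_pos: [446.9, 0.2, 105.7]
tcp_rot: [0.707, 0.028, -0.028, -0.707]
contact_force: [-3.2, -0.8, 4.8]
width: 38.9
```

```bash
python3 -c "
import numpy as np
p=lambda t:np.array([-212*np.cos(t)+4*np.sin(t),212*np.sin(t)+4*np.cos(t)])
a=np.radians(np.arange(0,101,5))
for i in range(20):
  d=p(a[i+1])-p(a[i]); print(i,np.round([d[0]*.997,d[0]*.0785,d[1]],1))"
```

```text
0 [ 1.2  0.1 18.5]
1 [ 2.8  0.2 18.3]
2 [ 4.3  0.3 18. ]
3 [ 5.9  0.5 17.5]
4 [ 7.4  0.6 17. ]
5 [ 8.8  0.7 16.2]
6 [10.2  0.8 15.4]
7 [11.5  0.9 14.5]
8 [12.7  1.  13.4]
9 [13.8  1.1 12.2]
10 [14.8  1.2 11. ]
11 [15.7  1.2  9.6]
12 [16.5  1.3  8.2]
13 [17.2  1.4  6.8]
14 [17.7  1.4  5.2]
15 [18.1  1.4  3.7]
16 [18.3  1.4  2.1]
17 [18.4  1.5  0.5]
18 [18.4  1.4 -1.2]
19 [18.2  1.4 -2.8]
```

>>> move_arm(steps=[0.6,0.001,0,0.0185,0,0,0,0.6,0.003,0,0.0183,0,0,0,0.6,0.0043,0.0005,0.018,0,0,0,0.6,0.0059,0.0005,0.0175,0,0,0,0.6,0.0074,0.0006,0.017,0,0,0,0.6,0.0088,0.0007,0.0162,0,0,0,0.6,0,0,0,0,0,0])

```text
time_s: 15.1
eef_pos: [478.1, 2.5, 211.3]
tcp_rot: [0.707, 0.028, -0.028, -0.706]
contact_force: [1.1, -0.6, -2.4]
width: 38.6
```

>>> move_arm(steps=[0.6,0.0102,0.0008,0.0154,0,0,0,0.6,0.0115,0.0009,0.0145,0,0,0,0.6,0.0127,0.001,0.0134,0,0,0,0.6,0.0138,0.0011,0.0122,0,0,0,0.6,0.0148,0.0012,0.011,0,0,0,0.6,0.0157,0.0012,0.0096,0,0,0,0.6,0.0165,0.0013,0.0082,0,0,0,0.6,0.0172,0.0014,0.0068,0,0,0,0.6,0,0,0,0,0,0])

```text
time_s: 16.0
eef_pos: [589.3, 10.6, 299.5]
tcp_rot: [0.707, 0.027, -0.03, -0.706]
contact_force: [-1.1, -3.7, -2.3]
width: 39.0
```

>>> move_arm(steps=[0.6,0.0177,0.0014,0.0052,0,0,0,0.6,0.0181,0.0014,0.0037,0,0,0,0.6,0.0183,0.0014,0.0021,0,0,0,0.6,0.0184,0.0015,0.0005,0,0,0,0.6,0.0184,0.0014,-0.0012,0,0,0,0.6,0.0162,0.0014,-0.0025,0,0,0,0.6,0,0,0,0,0,0,0.6,0,0,0,0,0,0])

```text
time_s: 16.8
eef_pos: [695.9, 18.4, 307.7]
tcp_rot: [0.707, 0.027, -0.029, -0.706]
contact_force: [-0.6, -6.3, -3.7]
width: 38.8
```

Run:
```python
from h import *
s=viewer.capture("scene"); cv2.imwrite("pics/s4.png",s["img"][:,:,::-1])
```

```text
(no output)
```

View pics/s4.png

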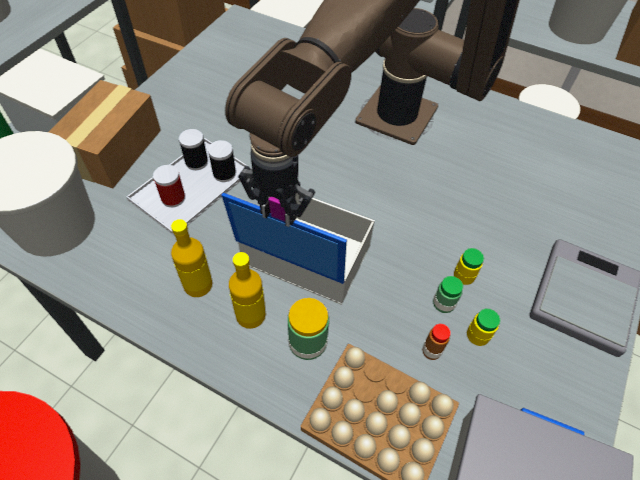

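The lid is upright and leaning back (scene 285,238), and the tab is still in the fingers. I'll nudge it to its stop.

>>> move_arm(steps=[0.6,0.004,0.0003,-0.001,0,0,0,0.6,0.004,0.0003,-0.001,0,0,0,0.6,0,0,0,0,0,0])

```text
time_s: 17.15
eef_pos: [703.0, 19.0, 306.4]
tcp_rot: [0.707, 0.027, -0.03, -0.706]
contact_force: [-1.2, -6.0, -2.0]
width: 39.0
```

>>> move_arm(steps=[0.6,0.003,0.0002,-0.001,0,0,0,0.6,0.003,0.0002,-0.001,0,0,0,0.6,0,0,0,0,0,0])

```text
time_s: 17.45
eef_pos: [708.9, 19.4, 305.1]
tcp_rot: [0.707, 0.027, -0.029, -0.706]
contact_force: [-2.1, -5.8, -0.6]
width: 38.8
```

Run:
```python
from h import *
s=viewer.capture("wrist"); cv2.imwrite("pics/w4.png",s["img"][:,:,::-1])
s=viewer.capture("scene"); cv2.imwrite("pics/s5.png",cv2.resize(s["img"][130:300,180:390,::-1],None,fx=3.5,fy=3.5,interpolation=cv2.INTER_CUBIC))
# predicted lid outline for angles
c=np.array([568.5,9.5]);ex=np.array([np.cos(.0785),np.sin(.0785)]);ey=np.array([-ex[1],ex[0]]);H=c+90*ex
for t in(1.65,1.70,1.75,1.80):
    P=[]
    for y in(-130,130):
        r,h=180,8
        u=-r*np.cos(t)+h*np.sin(t);w=r*np.sin(t)+h*np.cos(t)
        P.append([*(H+u*ex+y*ey),105.5+w])
    u=-212*np.cos(t)+4*np.sin(t);P.append([*(H+u*ex),105.5+212*np.sin(t)+4*np.cos(t)])
    print(t,proj(s,P).round(1).tolist(),np.round(P[2]))
```

```text
1.65 [[222.1, 193.1], [347.4, 240.2], [282.6, 204.6]] [679.  18. 317.]
1.7 [[219.8, 196.8], [345.5, 244.3], [280.1, 209.1]] [689.  19. 315.]
1.75 [[217.6, 200.7], [343.5, 248.5], [277.5, 213.9]] [700.  20. 313.]
1.8 [[215.4, 204.6], [341.6, 252.9], [275.0, 218.9]] [710.  21. 311.]
```

View pics/w4.png

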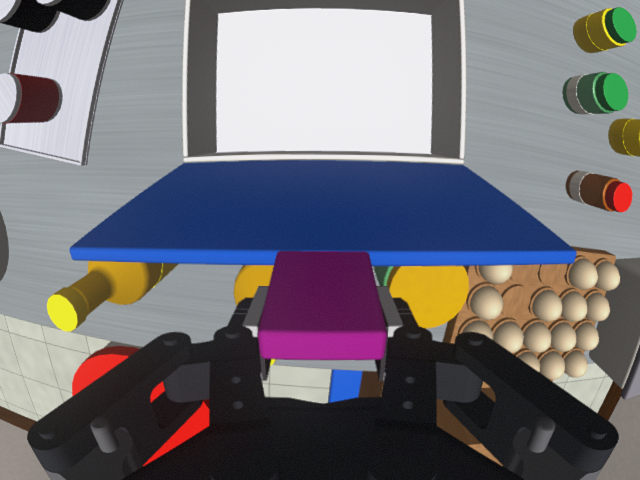

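View pics/s5.png

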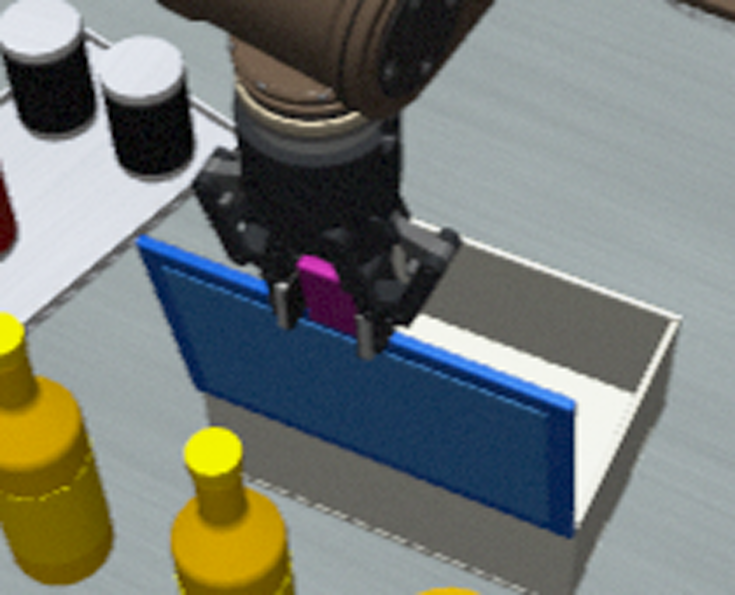

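>>> move_arm(steps=[0.6,0.003,0.0002,-0.001,0,0,0,0.6,0,0,0,0,0,0])

```text
time_s: 17.75
eef_pos: [712.0, 19.6, 304.3]
tcp_rot: [0.707, 0.027, -0.029, -0.706]
contact_force: [-1.9, -5.5, 0.7]
width: 38.6
```

>>> move_arm(steps=[0.6,0.004,0.0003,-0.001,0,0,0,0.6,0,0,0,0,0,0])

```text
time_s: 17.95
eef_pos: [713.1, 19.7, 303.9]
tcp_rot: [0.707, 0.024, -0.033, -0.706]
contact_force: [-14.4, -7.1, 4.5]
width: 39.0
```

Run:
```python
from h import *
s=viewer.capture("scene"); cv2.imwrite("pics/s6.png",cv2.resize(s["img"][130:300,180:390,::-1],None,fx=3.5,fy=3.5,interpolation=cv2.INTER_CUBIC))
```

```text
(no output)
```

View pics/s6.png

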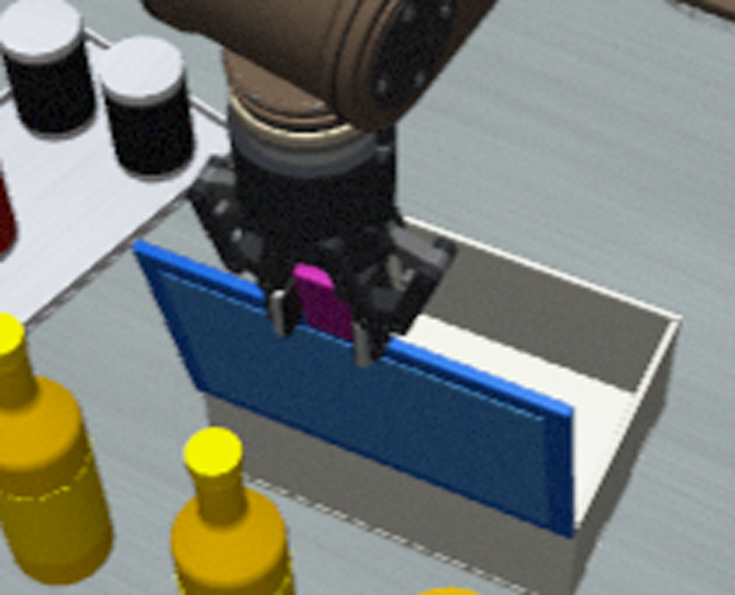

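The force jumped to 14 N, so that's the stop. I'll relax and release.

>>> move_arm(steps=[0.6,-0.002,0,0,0,0,0,0.3,0,0,0,0,0,0,0,0,0,0,0,0,0,0,0,0,0,0,0,0,0,0,0,0,0,0,0])

```text
time_s: 18.5
eef_pos: [715.8, 22.1, 304.0]
tcp_rot: [-0.706, -0.029, 0.028, 0.707]
contact_force: [0.1, 0.3, -0.7]
width: 85.6
```

>>> move_arm(steps=[0,0,0,0.04,0,0,0,0,0,0,0.045,0,0,0,0,-0.023,0.0405,0,0,0,3,0,-0.023,0.0405,0,0,0,3,0,-0.023,0.0405,-0.018,0,0,3,0,-0.023,0.0405,-0.018,0,0,3,0,-0.023,0.0405,-0.018,0,0,3,0,-0.023,0.0405,-0.018,0,0,3,0,-0.023,0.0405,-0.018,0,0,3,0,-0.023,0.0405,-0.018,0,0,3,0,0,0,-0.03,0,0,0,0,0,0,0,0,0,0])

```text
time_s: 19.7
eef_pos: [528.5, 346.1, 245.6]
tcp_rot: [0.685, 0.172, -0.179, -0.685]
contact_force: [-0.9, 0.1, -1.4]
width: 85.6
```

Run:
```python
from h import *
print(robot.sense()["eef_pos"])
p=viewer.capture("wrist"); cv2.imwrite("pics/w5.png",p["img"][:,:,::-1])
m=cv2.inRange(cv2.cvtColor(p["img"],cv2.COLOR_RGB2HSV),(55,150,110),(75,255,255))
n,l,s,c=cv2.connectedComponentsWithStats(m)
for i in range(1,n):
    if s[i,4]>200:
        W=np.array([wplane(p,u,85)[:2] for u in np.argwhere(l==i)[:,::-1]]); print(c[i].round(),s[i,4],W.mean(0).round(1),W.min(0).round(),W.max(0).round())
```

```text
[528.47069794 346.1246655  245.61922915]
[414. 149.] 356 [439.3 378.4] [418. 366.] [460. 385.]
[322. 233.] 1851 [534.  348.5] [509. 325.] [553. 369.]
[394. 316.] 1686 [569.3 439.6] [548. 418.] [591. 462.]
```

View pics/w5.png

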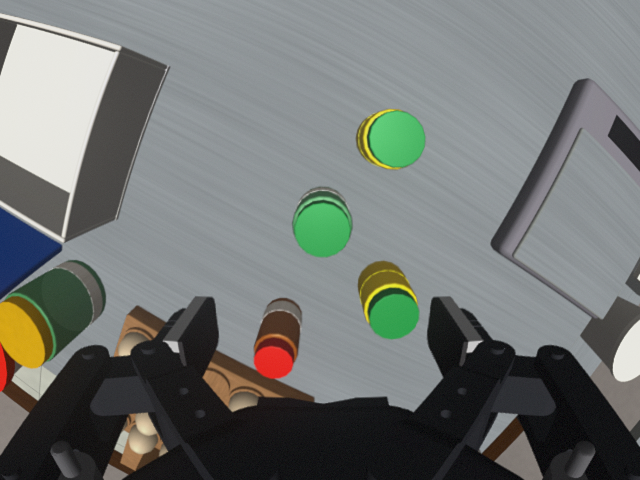

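>>> move_arm(steps=[0,0.003,0.001,-0.03,0,0,0,0,0,0,-0.035,0,0,0,0,0,0,-0.035,0,0,0,0,0,0,-0.025,0,0,0,0,0,0,0,0,0,0,0,0,0,0,0,0,0])

```text
time_s: 20.35
eef_pos: [536.3, 346.2, 127.6]
tcp_rot: [-0.685, -0.175, 0.173, 0.685]
contact_force: [0.6, 0.1, 0.8]
width: 85.0
```

Run:
```python
from h import *
print(robot.sense()["eef_pos"])
p=viewer.capture("wrist"); cv2.imwrite("pics/w6.png",p["img"][:,:,::-1])
```

```text
[536.31531067 346.19309201 127.55160726]
```

View pics/w6.png

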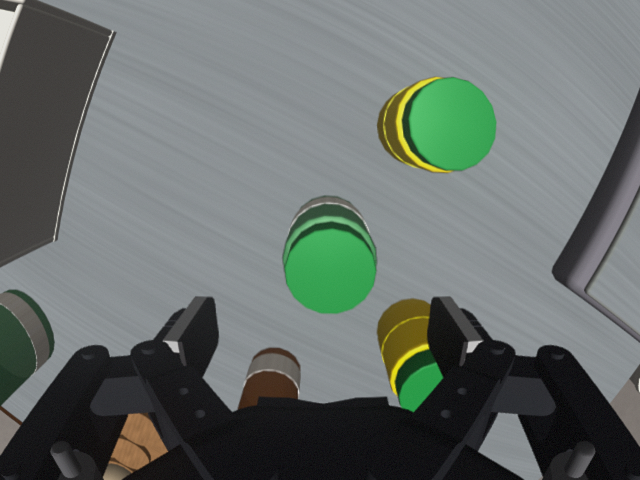

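Run:
```python
from h import *
print(robot.sense()["eef_pos"])
p=viewer.capture("wrist")
for u in((330,266),(284,264),(377,264),(330,314)): print(wplane(p,u,85).round(1))
m=viewer.mark_of("jar",p);print([(d["position"],wplane(p,d["position"],0).round(1)) for d in m])
```

```text
[536.8656641  346.6395192  128.71014762]
[529.5 346.2  85. ]
[539.4 325.9  85. ]
[517.6 366.   85. ]
[552.6 359.   85. ]
[([328.0, 228.7], array([531.9, 347.8,   0. ])), ([411.2, 125.0], array([439.2, 362.6,   0. ])), ([408.6, 321.6], array([567.7, 440.6,   0. ]))]
```

>>> move_arm(steps=[0,-0.006,0.0005,-0.01,0,0,0,0,0,0,-0.025,0,0,0,0,0,0,-0.025,0,0,0,0,0,0,-0.015,0,0,0,0,0,0,-0.008,0,0,0,0,0,0,0,0,0,0,0.2,0,0,0,0,0,0,0.3,0,0,0,0,0,0,0.34,0,0,0,0,0,0,0.34,0,0,0,0,0,0])

```text
time_s: 21.5
eef_pos: [529.2, 347.2, 43.6]
tcp_rot: [-0.685, -0.175, 0.174, 0.685]
contact_force: [-0.3, -0.4, 0.6]
width: 56.3
```

>>> move_arm(steps=[0.38,0,0,0,0,0,0,0.38,0,0,0,0,0,0,0.38,0,0,0,0,0,0])

```text
time_s: 21.8
eef_pos: [528.8, 346.9, 42.8]
tcp_rot: [0.685, 0.175, -0.174, -0.685]
contact_force: [-0.1, 0.4, 1.6]
width: 52.8
```

>>> move_arm(steps=[0.395,0,0,0,0,0,0,0.395,0,0,0,0,0,0,0.395,0,0,0,0,0,0])

```text
time_s: 22.1
eef_pos: [528.9, 346.9, 42.9]
tcp_rot: [0.685, 0.175, -0.174, -0.685]
contact_force: [0.9, -1.5, 1.9]
width: 51.4
```

>>> move_arm(steps=[0.4,0,0,0,0,0,0,0.4,0,0,0,0,0,0,0.4,0,0,0.003,0,0,0,0.4,0,0,0.005,0,0,0,0.4,0,0,0.005,0,0,0,0.4,0,0,0,0,0,0,0.4,0,0,0,0,0,0])

```text
time_s: 22.8
eef_pos: [528.7, 347.1, 55.9]
tcp_rot: [-0.685, -0.175, 0.174, 0.685]
contact_force: [-0.0, -0.5, -1.4]
width: 51.2
```

Run:
```python
from h import *
p=viewer.capture("wrist"); print(robot.sense()["contact_force"]); cv2.imwrite("pics/w7.png",p["img"][:,:,::-1])
```

```text
[ 0.36629316 -0.59691909 -3.23942764]
```

View pics/w7.png

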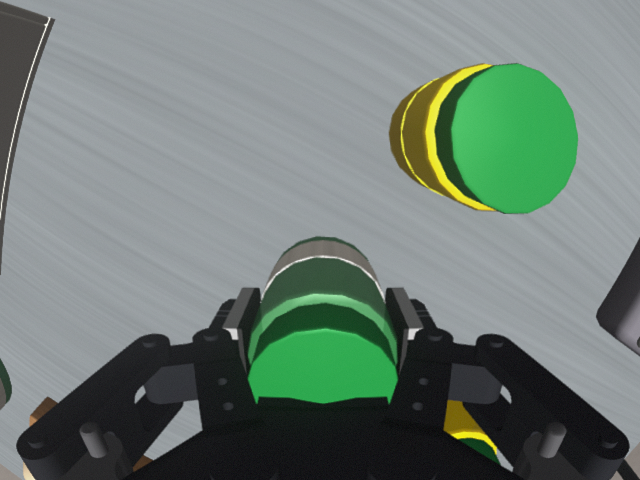

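>>> move_arm(steps=[0.4,0,0,0.01,0,0,0,0.4,0,0,0.02,0,0,0,0.4,0,0,0.025,0,0,0,0.4,0,0,0.025,0,0,0,0.4,0,0,0.025,0,0,0,0.4,0,0,0.02,0,0,0,0.4,0,0,0.01,0,0,0,0.4,0,0,0,0,0,0])

```text
time_s: 23.65
eef_pos: [529.6, 347.4, 193.2]
tcp_rot: [-0.685, -0.176, 0.173, 0.685]
contact_force: [-0.2, -0.1, -1.5]
width: 51.3
```

>>> move_arm(steps=[0.4,0.0025,-0.015,0,0,0,0,0.4,0.0025,-0.025,0,0,0,0,0.4,0.0025,-0.03,0,0,0,0,0.4,0.0025,-0.03,0,0,0,0,0.4,0.0025,-0.03,0,0,0,0,0.4,0.0025,-0.03,0,0,0,0,0.4,0.0025,-0.03,0,0,0,0,0.4,0.0025,-0.03,0,0,0,0,0.4,0.0025,-0.03,0,0,0,0,0.4,0.0025,-0.03,0,0,0,0,0.4,0.0025,-0.03,0,0,0,0,0.4,0.0025,-0.02,0,0,0,0])

```text
time_s: 24.85
eef_pos: [557.3, 14.3, 188.6]
tcp_rot: [-0.685, -0.173, 0.175, 0.686]
contact_force: [0.3, 0.6, -1.9]
width: 51.4
```

>>> move_arm(steps=[0.4,0,-0.007,0,0,0,0,0.4,0,0,0,0,0,0,0.4,0,0,0,0,0,0])

```text
time_s: 25.15
eef_pos: [558.0, 10.4, 189.9]
tcp_rot: [-0.685, -0.174, 0.175, 0.686]
contact_force: [-0.0, 1.2, -2.0]
width: 51.6
```

Run:
```python
from h import *
p=viewer.capture("wrist"); print(robot.sense()["contact_force"]); cv2.imwrite("pics/w8.png",p["img"][:,:,::-1])
p=viewer.capture("scene"); cv2.imwrite("pics/s8.png",p["img"][:,:,::-1])
```

```text
[ 0.88121425 -0.02073863 -2.03207271]
```

View pics/w8.png

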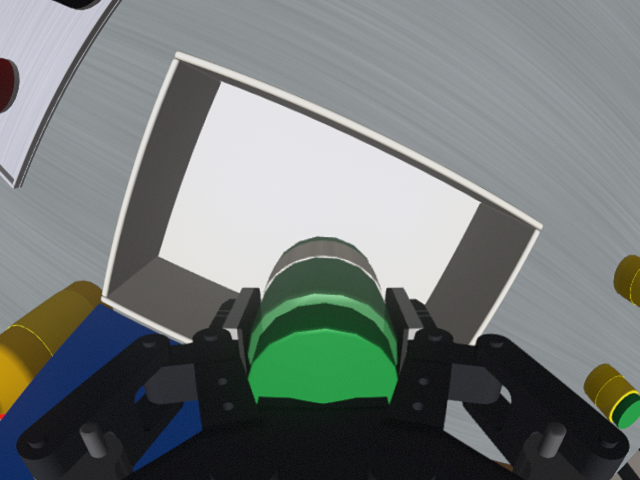

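View pics/s8.png

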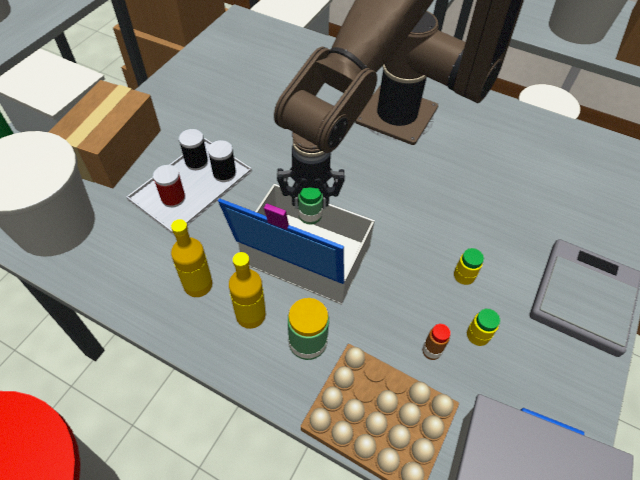

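>>> move_arm(steps=[0.4,0,0,-0.01,0,0,0,0.4,0,0,-0.02,0,0,0,0.4,0,0,-0.025,0,0,0,0.4,0,0,-0.025,0,0,0,0.4,0,0,-0.02,0,0,0,0.4,0,0,-0.015,0,0,0,0.4,0,0,-0.01,0,0,0,0.4,0,0,-0.007,0,0,0,0.4,0,0,0,0,0,0,0.4,0,0,0,0,0,0])

```text
time_s: 26.25
eef_pos: [559.4, 9.9, 59.4]
tcp_rot: [0.685, 0.175, -0.174, -0.685]
contact_force: [0.3, -0.5, -1.9]
width: 51.5
```

>>> move_arm(steps=[0.4,0,0,-0.004,0,0,0,0.4,0,0,-0.003,0,0,0,0.4,0,0,-0.001,0,0,0,0.4,0,0,0,0,0,0,0.4,0,0,0,0,0,0])

```text
time_s: 26.75
eef_pos: [558.8, 10.0, 50.8]
tcp_rot: [0.685, 0.175, -0.174, -0.685]
contact_force: [1.1, -0.4, -1.1]
width: 51.7
```

>>> move_arm(steps=[0.4,0,0,-0.001,0,0,0,0.4,0,0,0,0,0,0,0.4,0,0,0,0,0,0])

```text
time_s: 27.05
eef_pos: [558.7, 10.0, 49.7]
tcp_rot: [0.685, 0.175, -0.174, -0.685]
contact_force: [-0.7, 0.3, -1.4]
width: 51.6
```

>>> move_arm(steps=[0.4,0,0,-0.001,0,0,0,0.4,0,0,0,0,0,0,0.4,0,0,0,0,0,0])

```text
time_s: 27.35
eef_pos: [558.7, 10.0, 48.7]
tcp_rot: [-0.685, -0.174, 0.175, 0.685]
contact_force: [0.2, 0.3, -2.2]
width: 51.8
```

>>> move_arm(steps=[0.4,0,0,-0.001,0,0,0,0.4,0,0,0,0,0,0,0.4,0,0,0,0,0,0])

```text
time_s: 27.65
eef_pos: [558.9, 9.9, 47.9]
tcp_rot: [0.685, 0.175, -0.174, -0.685]
contact_force: [-0.4, -0.1, -0.9]
width: 51.5
```

>>> move_arm(steps=[0.4,0,0,-0.0007,0,0,0,0.4,0,0,0,0,0,0,0.4,0,0,0,0,0,0])

```text
time_s: 27.95
eef_pos: [558.9, 9.9, 47.9]
tcp_rot: [0.685, 0.175, -0.175, -0.685]
contact_force: [-2.3, 0.7, 5.8]
width: 51.7
```

The jar is on the floor (upward force appeared). I'll release while holding still.

>>> move_arm(steps=[0.37,0,0,0,0,0,0,0.34,0,0,0,0,0,0,0.25,0,0,0,0,0,0,0.1,0,0,0,0,0,0,0,0,0,0,0,0,0,0,0,0,0,0,0,0,0,0,0,0,0,0])

```text
schema error: expected a multiple of 7 numbers
```

>>> move_arm(steps=[0.37,0,0,0,0,0,0,0.34,0,0,0,0,0,0,0.25,0,0,0,0,0,0,0.1,0,0,0,0,0,0,0,0,0,0,0,0,0,0,0,0,0,0,0,0,0,0,0,0,0,0,0])

```text
time_s: 28.65
eef_pos: [558.7, 10.0, 47.0]
tcp_rot: [0.685, 0.175, -0.175, -0.685]
contact_force: [-0.4, 0.1, -0.7]
width: 85.3
```

Released (85 mm). I'll rise straight up, then back away toward the robot side.

>>> move_arm(steps=[0,0,0,0.015,0,0,0,0,0,0,0.03,0,0,0,0,0,0,0.04,0,0,0,0,0,0,0.04,0,0,0,0,0,0,0.04,0,0,0,0,0,0.02,0.03,0,0,0,0,-0.01,0.045,0,0,0,0,0,-0.01,0.045,0,0,0,0,0,-0.01,0.045,0,0,0,0,0,-0.01,0.045,0,0,0,0,0,-0.01,0.045,0,0,0,0,0,0,0,0,0,0,0])

```text
time_s: 29.85
eef_pos: [507.0, 259.5, 243.5]
tcp_rot: [-0.684, -0.177, 0.176, 0.685]
contact_force: [-0.4, -0.8, -0.4]
width: 85.4
```

Run:
```python
from h import *
a=viewer.capture("top"); b=viewer.capture("scene")
cv2.imwrite("pics/t9.png",a["img"][:,:,::-1]);cv2.imwrite("pics/s9.png",cv2.resize(b["img"][110:390,110:510,::-1],None,fx=2,fy=2,interpolation=cv2.INTER_CUBIC))
for p in(a,b): print([(np.round(onplane(p,d["position"],z)[:2]),round(d["confidence"],2)) for l,z in(("jar",5),("tin",4)) for d in viewer.mark_of(l,p)])
```

```text
[(array([558.,  11.]), 0.57), (array([ 591., -368.]), 0.89), (array([ 446., -399.]), 0.72)]
[(array([447., 365.]), 0.65), (array([575., 440.]), 0.57), (array([ 468., -394.]), 0.95), (array([ 587., -381.]), 0.76), (array([ 466., -308.]), 0.61)]
```

View pics/t9.png

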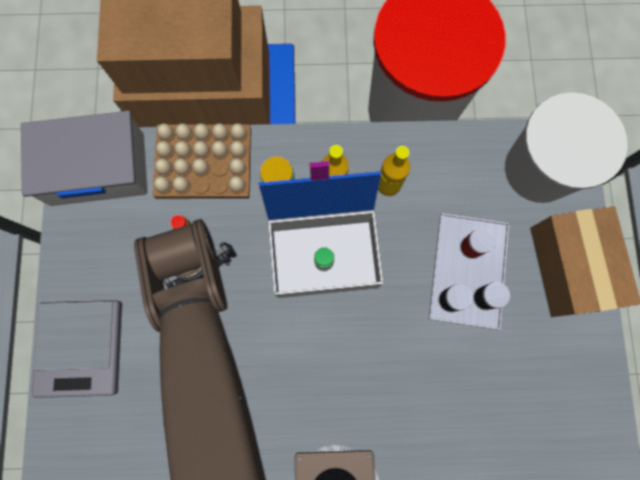

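View pics/s9.png

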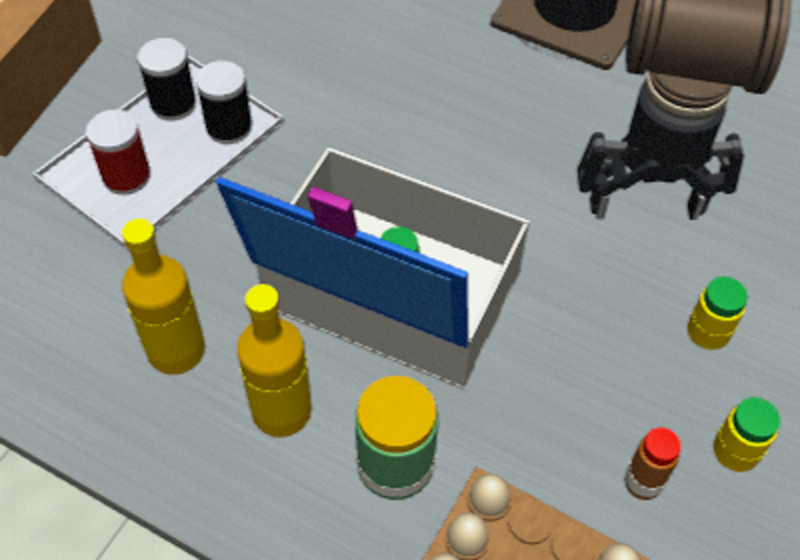

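The top picture shows the jar upright in the box (324,258), the tin on the tray (476,243), and the bystanders in place. The scene view shows the lid corner at about pixel (219,200), which matches 1.75 rad. I'm handing in.

```bash
python3 -c "
from rig import robot
print(robot.finish_job())"
```

```text
the job is handed in; nothing more can be done
None
```

The job is handed in at about 30 s on the robot's clock. The red tin is on the tray, the lid is back at its stop, and the green-capped glass jar stands upright on the box floor.

- **Tin:** it went down beside the black tins and stands upright at about (589, -375) mm. The separate release call was refused for a miscounted list. The fingers therefore opened during the first bit of the lift instead of while held still. The tin may have been lifted or dropped by a millimetre or so; later pictures show it upright in its place.
- **Lid:** I swung it back by the tab until the force jumped to about 14 N at the stop, then let go. In the last scene picture its corner matches 1.75 rad, and it stayed there.
- **Jar:** I closed the gripper only until the width read about 51 to 52 mm, against the jar's 52 mm diameter. I estimate 20–30 N at each finger, but the force could not be measured directly. It was lowered until it touched the floor and released while the arm held still. The top camera puts it at about (558, 11) mm; the scene detector missed it because the lid hides most of it, though its cap shows there.
- **Everything else:** the final pictures show the other items where they started, and the gripper is open and clear.

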